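# Set the length stop of a stone cut-off jig and push the granite strip up to it

### The job

Get the cut-off jig ready for cutting 110 mm pieces: push the length stop along its fence towards the saw slot, over the first notch it meets, until its spring pin drops into the middle one of the three notches. Then push the long granite strip flat against the fence and along it until its end rests against the stop, leaving the stop clicked in its notch. Only push with the fingers, do not pick anything up or pull the pin, leave everything else on the bench where it is, and finish with the hand clear.

Things in the scene. Friction and masses are not known exactly. Their poses are not given: they have to be found in the camera images.
- jig: Stone cut-off jig fixed to the bench: grey base plate, jig x -110 to +90 mm, y -300 to +300, top at z 12. Origin at the underside; x away from the robot, y to the robot's left along the fence, z up (turned by up to 0.18 rad). Aluminium fence along the far side: front face at x +45, 30 thick, top at z 52, end to end except at the saw slot.
- saw_slot (a point): Middle of the saw slot, on the plate's top at jig x 0, y +45 mm: a dark 6 mm slot across plate and fence. The strip starts across it; the length stop stands right of it (-y).
- middle_notch (a point): The middle V-notch, at the top of the notched steel index bar on the fence right of the slot (bar 18 mm wide, top at jig z 60 mm, middle at x +60). Three notches, 12 mm wide and 6 deep, 50 mm apart: at jig y -45, -95 (this one) and -145. Axes as the jig's.
- length_stop (a joint): Length stop on the bar. Value = piece length in m, slot middle to stop face, growing away from the slot (-y); starts 0.178 to 0.235, travel 0.045 to 0.255. Held by notches at 0.060, 0.110, 0.160 (the pin is 30 mm behind the face). Slides with 2 to 5 N; within 6 mm of a notch the pin drops and draws the stop to its middle (the push dips to 0); leaving a notch takes 15 to 20 N pushed slowly.
- stop_face (a point): Middle of the slot-side (+y) face of the stop plate, 25 mm in front of the fence, at jig z 27 mm; axes as the jig's. The bright steel plate is 10 mm thick along y, reaches 53 mm from the fence towards the robot, z 16 to 62; push it on its other side. It hangs on a dark saddle reaching 60 mm along -y from the face, top at z 79.
- stop_pin (a joint): Spring pin in the saddle, 30 mm behind the stop face: about 0 (-0.001) at the bottom of a notch, about 0.004 (m, up) while it rides on the bar between notches. Its black knob, 18 mm wide, stands on the saddle, top at jig z 92 mm with the pin in a notch, 97 with it out.
- strip: Sawn granite strip to be cut, the longest loose stone on the jig: 50 (x) x 180 (y) x 30 (z) mm, 0.6 to 0.9 kg, origin at the middle of its underside, axes as the jig's when flat against the fence (its middle is then at jig x +20 mm). It starts on the plate across the slot, 10 to 45 mm off the fence, up to 0.09 rad askew. It takes 3 to 7 N to slide.
- strip_end (a point): Middle of the strip's right-hand end face (-y), the end that goes against the stop; 90 mm from the strip's middle, 15 mm above its underside; axes as the strip's.
- offcut: Cut piece of the same granite, 50 x 62 x 30 mm, origin at the middle of its underside, lying on the base plate at the near edge, right of the slot. To be left alone.
- lump_hammer: Lump hammer lying on the bench at the left of the jig: wooden handle, dark steel head 42 x 105 mm, 320 mm long along its x, 42 mm high, origin under its middle. To be left alone.
- point_chisel: Steel point chisel 200 mm long, 16 to 20 mm thick, lying along its x at the right of the jig; origin under its middle. To be left alone.
- core_a: Drilled granite core, disc 82 mm across, 60 mm high, standing behind the jig; origin at the middle of its underside. To be left alone.
- core_b: Drilled granite core, disc 82 mm across, 45 mm high, standing behind the jig; origin at the middle of its underside. To be left alone.
- bench_brush: Wooden bench brush 270 mm long, 47 mm high, lying at the right, beyond the chisel; origin near its middle, at the bristles' underside. To be left alone.
There are look-alikes about, which are no part of the job. Leave any blue or turquoise look-alike of the strip alone.

How it is judged:
By the outcome, as a careful person would: the job done as asked, in the order asked, and still so for the second after the job is handed in, with the robot touching nothing.
It also fails if it takes over 72 s, if anything falls off the work surface, if the arm or the gripper's body presses on something with over 40 N, if the wrist force passes 120 N, or if a joint passes its speed limit or range.

### The arm

A 7-joint arm with a two-finger parallel gripper is mounted at the origin on the work surface. World frame = base frame: x ahead of the robot, y to its left, z up, the work surface at z = 0. Lengths are in m, angles in degrees, forces in N, time in s.
With the tool pointing down it reaches from about 0.425 to 0.95 m from the base axis. Payload 4.7 kg.
Tool frame: the origin (TCP) lies at the centre of the arm's flange, where the gripper is bolted on; the fingertips stand 182 mm ahead of it and the grasp point (between the pads) lies 164 mm ahead of it (manip.finger_overhang is the distance from the TCP to the fingertips, in m); z points along the fingers, y is the direction in which the jaws open and shut (so a half turn about z gives the same grasp; the last joint's range is limited). The gripper opens to 87 mm and grips with 3 to 60 N. Pads are 19 mm wide; open, the fingers measure 117 mm over their backs; the gripper's body (75 mm by 190 mm) begins 51 mm behind the grasp point.
Start: joints at [-66.687, 26.849, -2.785, 87.806, 1.381, 65.374, -4.715], TCP at [0.285, 0.612, 0.405] pointing down, gripper open.
Joint ranges: [-148.3, 148.3], [-19.14, 114.17], [-79.39, 73.82], [5.75, 140.21], [-59.74, 239.74], [12.07, 113.84], [-152.46, 152.46]. Speed limits (degrees/s): [147.25, 147.25, 180, 180, 180, 180, 180].

### API

Orientations are given as [roll, pitch, yaw] about the fixed x, y, z axes, in that order (R = Rz(yaw) Ry(pitch) Rx(roll)).
In Python, from workcell import manip gives the robot as it stands. The module is installed in compiled form; this text tells all that it offers.
- The arm moves only by the shell command python3 -m handwheel 'ROWS'. ROWS is JSON, a list of rows, each a list of 3 entries, a list of its own where there are three numbers: the shift along the world's x, y, z in cm, then the turn, a rotation vector about the world's x, y, z in rad, then the closure, from -1 (fully open) to 1 (shut), so that 0 is half open. In form: [[[x, y, z], [rx, ry, rz], gripper], ...]. A call has 1 to 20 rows; each row is the pose to reach, as a shift and turn from the pose commanded when the call began; what a row does not reach only later rows make up. A row lasts 1/12 s, in which the tool goes at most 41.7 mm and 7.16 degrees, less where a joint would pass 70% of its speed; a pose out of reach is approached as far as the arm can. A call with a gripper value outside its range is refused whole. The fingers move at their own pace and stop on an object; the grip force is fixed at half the most. Time passes only in rows, so rows that repeat a pose let the fingers close. It gives the time, the measured TCP pose, the force and the opening at its end, in the units of the state.
- manip.observe(): the state, without advancing time (a new reading comes with each control period).
- manip.camera(name): name is "side" or "top" or "wrist"; returns the picture (384x512x3 uint8, blue, green, red); there is no depth.
- manip.get_calibration(name): a dict with "fx", "fy", "cx", "cy" (pixels), "R" (3x3) and "t" (3): a world point X has camera coordinates R X + t. Camera axes: x right, y down, z forward; pixel columns grow to the right and rows downward; lengths in m; the calibration is good to about 2 mm. A picture is of the moment at which its call begins: read the wrist's pose just before it. get_calibration takes no time and is no camera call; for the wrist camera it gives the pose at the moment of the call.
- manip.sign_off(): hands the job in, once; it reports no verdict.
The state is a dict: "time": time; "joints": joint angles; "joint_vel": joint speeds; "effort": joint torques, N m; "eef_pos": TCP position; "tcp_rot": TCP orientation; "contact_force": force on the tool from outside, world axes, zero at the start; "wrist_torque": the same for the moment, N m; "gripper_width": finger opening in m.
Only numpy, scipy, OpenCV 4.12 (cv2) and the standard library are available. Lean on these libraries where they do the work, as an engineer would, in place of code of your own. Each camera call takes 0.05 s, during which the arm holds its last target. There are 200 camera calls.

## Working session

There is one attempt and no reset: what is moved stays moved. The work goes in short steps, Python scripts to look and compute and a shell command to move; the robot and the scene stay as the last step left them, time stands still between calls to the robot, and variables do not carry over. Pictures are saved under pics/ and viewed, about 8 in all and at most 12, crops included, and the job is handed in when it is done.

```bash
mkdir -p pics; python3 - <<'E'
from workcell import manip
import cv2
s=manip.observe()
print({k:s[k] for k in('time','eef_pos','tcp_rot','contact_force','gripper_width')})
for n in('top','side'):
    c=manip.get_calibration(n);print(n,c)
    cv2.imwrite(f'pics/{n}0.png',cv2.resize(manip.camera(n),(800,600),interpolation=cv2.INTER_CUBIC))
E
```

```text
{'time': 0.0, 'eef_pos': array([0.28481881, 0.61169141, 0.40370049]), 'tcp_rot': array([-1.79886840e+02,  5.80534749e-03,  1.55033891e+02]), 'contact_force': array([ 0.11989513,  0.00380494, -0.54976165]), 'gripper_width': 0.08688727454567109}
top {'fx': 405.0836478487684, 'fy': 405.0836478487684, 'cx': 255.7072012621166, 'cy': 190.24620482026754, 'R': array([[ 0.01194663, -0.99981375, -0.0151573 ],
       [-0.99009169, -0.00970673, -0.14008648],
       [ 0.13991326,  0.01668068, -0.99002325]]), 't': array([-0.01669374,  0.53537737,  1.33395253])}
side {'fx': 492.84625620015316, 'fy': 492.84625620015316, 'cx': 252.35372162870826, 'cy': 203.4641949206521, 'R': array([[ 9.99853771e-01, -1.70743843e-02,  9.49771148e-04],
       [-1.29919408e-02, -7.94558559e-01, -6.07048520e-01],
       [ 1.11196285e-02,  6.06947412e-01, -7.94664201e-01]]), 't': array([-0.50664961,  0.01943278,  1.57298011])}
```

View pics/top0.png

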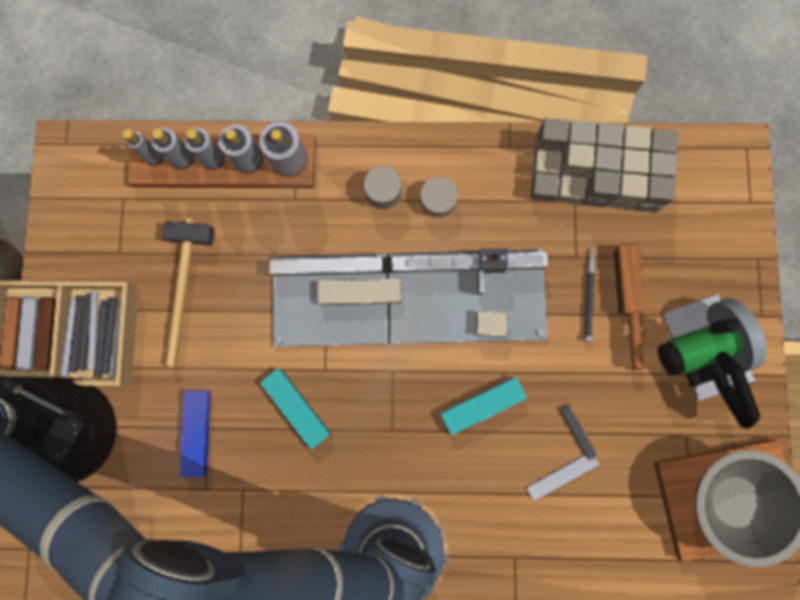

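View pics/side0.png

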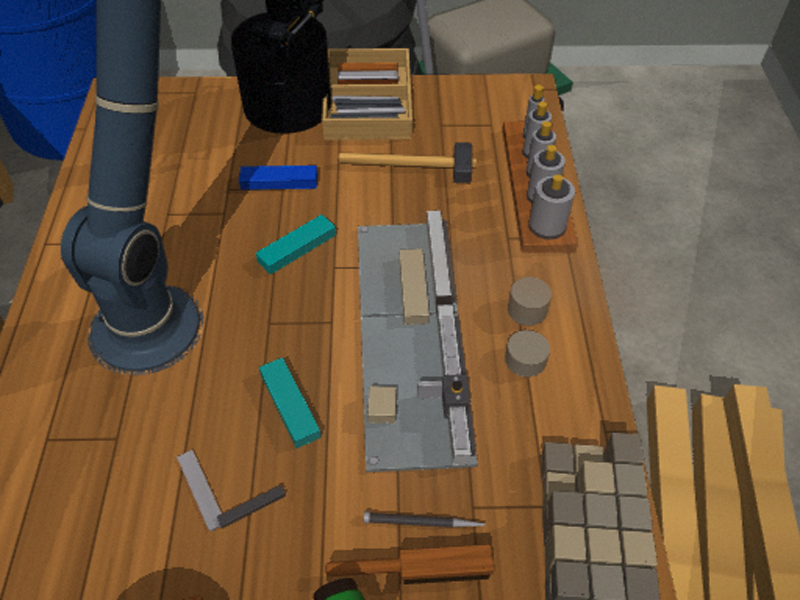

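The granite strip is the beige bar at top (360,291). The other candidates are the short offcut at (491,324), two turquoise bars at (295,408) and (484,405), and a blue bar at (195,433). Only the beige bar is long, granite-coloured and on the jig. The stop plate is at (481,280). Next is one enlarged crop to confirm this and measure.

```bash
python3 - <<'E'
from workcell import manip
import cv2,numpy as np
a=manip.camera('top')[150:230,165:360]; b=manip.camera('side')[130:305,225:310]
a=cv2.resize(a,None,fx=4,fy=4,interpolation=cv2.INTER_CUBIC)
b=cv2.resize(b,None,fx=3.2,fy=3.2,interpolation=cv2.INTER_CUBIC); b=cv2.rotate(b,cv2.ROTATE_90_COUNTERCLOCKWISE)
o=np.zeros((320+b.shape[0],780,3),np.uint8);o[:320]=a;o[320:,:b.shape[1]]=b
print(o.shape);cv2.imwrite('pics/crop1.png',o)
E
```

```text
(592, 780, 3)
```

View pics/crop1.png

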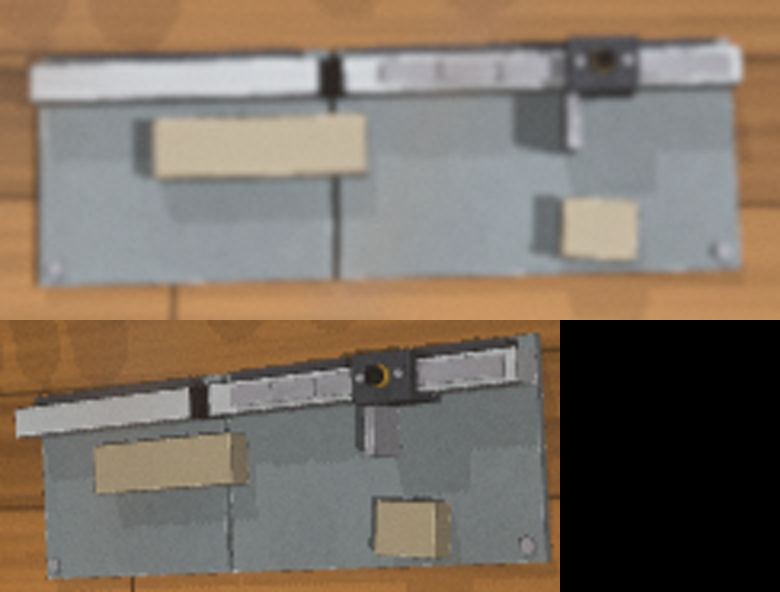

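```bash
cat > h.py <<'E'
import numpy as np
from scipy.optimize import least_squares
from workcell import manip
def T(x,y,a,P):
    P=np.array(P,float)/1000; c,s=np.cos(a),np.sin(a)
    return np.c_[x+c*P[:,0]-s*P[:,1], y+s*P[:,0]+c*P[:,1], P[:,2]]
def proj(n,X,C=None):
    C=C or manip.get_calibration(n); q=X@np.array(C['R']).T+C['t']
    return np.c_[C['fx']*q[:,0]/q[:,2]+C['cx'],C['fy']*q[:,1]/q[:,2]+C['cy']]
def fit(P,obs,x0):  # obs: {cam:(idx,uv)}
    f=lambda p:np.concatenate([(proj(n,T(*p,P)[i])-uv).ravel() for n,(i,uv) in obs.items()])
    r=least_squares(f,x0,loss='soft_l1'); return r.x,r.fun.reshape(-1,2)
def back(n,uv,z,C=None):
    C=C or manip.get_calibration(n);R=np.array(C['R']);o=-R.T@C['t']
    d=R.T@np.array([(uv[0]-C['cx'])/C['fx'],(uv[1]-C['cy'])/C['fy'],1]);return o+d*(z-o[2])/d[2]
tp=lambda q:np.array(q,float)/4+[165,150]
sd=lambda q:np.c_[225+(592-np.array(q,float)[:,1])/3.2,130+np.array(q,float)[:,0]/3.2]
E
cat > m.py <<'E'
from h import *
np.set_printoptions(precision=4,suppress=True)
P=[(-110,300,12),(-110,-300,12),(45,300,52),(45,-300,52),(75,300,52),(75,-300,52),(-110,45,12)]
j,r=fit(P,{'top':(range(7),tp([(37,285),(741,270),(32,101),(742,85),(32,62),(740,43),(336,280)])),'side':([0,1,6],sd([(48,578),(550,562),(232,570)]))},[.7,0,0])
print('jig',j);print(r)
Q=[(25,90,30),(25,-90,30),(-25,90,30),(-25,-90,30)]
dz=np.array([0,0,12]);Q=[np.array(q)+dz for q in Q]
for obs in({'top':(range(4),tp([(152,120),(366,115),(154,180),(366,174)]))},{'side':(range(4),sd([(94,447),(231,434),(97,493),(233,485)]))}):
    s,r=fit(Q,obs,[.7,.1,0]);print('strip',s);print(r)
def tojig(X): c,s_=np.cos(j[2]),np.sin(j[2]);d=X-[j[0],j[1],0];return np.array([c*d[0]+s_*d[1],-s_*d[0]+c*d[1],X[2]])*1000
print('strip in jig',tojig(np.array([s[0],s[1],0])),s[2]-j[2])
for nm,n,uv,z in[('saddle L','top',tp((567,45)),.079),('saddle L2','top',tp((569,92)),.079),('saddle R','top',tp((637,90)),.079),('plate tip face','top',tp((567,150)),.062),('plate tip back','top',tp((581,150)),.062),('knob t','top',tp((603,60)),.097),('knob s','side',sd([(375,376)])[0],.097),('offcut FL','top',tp((562,198)),.042),('offcut NR','top',tp((638,259)),.042)]:
    X=back(n,uv,z);print(nm,X,tojig(X))
E
python3 m.py
```

```text
jig [ 0.5497 -0.0306  0.0332]
[[ 0.4634 -0.1677]
 [ 0.1769 -0.3315]
 [-0.4948 -0.8302]
 [ 0.0094 -1.0427]
 [-0.4273  0.207 ]
 [ 0.0283  0.7114]
 [ 0.1676 -0.5761]
 [-0.2223  0.2034]
 [-0.528  -0.3304]
 [-0.9922  0.3237]]
strip [0.5458 0.0766 0.0359]
[[ 0.2522  0.1997]
 [-0.2228  0.062 ]
 [-0.1625 -0.1924]
 [ 0.1352 -0.0648]]
strip [0.5479 0.0771 0.0277]
[[ 0.2482  0.201 ]
 [ 0.0563  0.0495]
 [-0.3143 -0.2503]
 [-0.0009 -0.016 ]]
strip in jig [  1.7897 107.685    0.    ] -0.005497357562608721
saddle L [ 0.6282 -0.1793  0.079 ] [  73.5567 -151.2414   79.    ]
saddle L2 [ 0.5887 -0.1808  0.079 ] [  34.0301 -151.3515   79.    ]
saddle R [ 0.5909 -0.2367  0.079 ] [  34.3599 -207.301    79.    ]
plate tip face [ 0.5429 -0.1807  0.062 ] [ -11.7352 -149.7881   62.    ]
plate tip back [ 0.5431 -0.1923  0.062 ] [ -12.0074 -161.3879   62.    ]
knob t [ 0.6121 -0.2066  0.097 ] [  56.556 -177.906   97.   ]
knob s [ 0.6149 -0.2131  0.097 ] [  59.0914 -184.4857   97.    ]
offcut FL [ 0.5052 -0.1785  0.042 ] [ -49.4266 -146.3208   42.    ]
offcut NR [ 0.4546 -0.2415  0.042 ] [-102.0884 -207.6365   42.    ]
```

The pose fit is consistent: fit residuals are at most about 1 px, the saddle measures 56 mm against 60 and the plate 11.6 mm against 10.
- **Jig:** (0.550, -0.031), yaw 0.033.
- **Stop:** value about 0.196.
- **Strip:** about 18 mm off the fence, with its middle at jig y +108.

The fingers will be closed, with the jaw axis along the fence. First I move above the spot behind the stop plate.

```bash
python3 -m handwheel '[[[4,-12,0],[0,0,0.1],1],[[4,-12,0],[0,0,0.1],1],[[4,-12,0],[0,0,0.1],1],[[7,-20,0],[0,0,0.2],1],[[9,-28,0],[0,0,0.3],1],[[12,-36,0],[0,0,0.4],1],[[14,-40,0],[0,0,0.469],1],[[14,-40,0],[0,0,0.469],1],[[14,-40,0],[0,0,0.469],1],[[14,-40,0],[0,0,0.469],1],[[14,-40,0],[0,0,0.469],1]]'
python3 -m handwheel '[[[14.3,-43.2,-8],[0,0,0],1],[[14.3,-43.2,-8],[0,0,0],1],[[14.3,-43.2,-8],[0,0,0],1],[[14.3,-43.2,-8],[0,0,0],1],[[14.3,-43.2,-8],[0,0,0],1],[[14.3,-43.2,-8],[0,0,0],1],[[14.3,-43.2,-8],[0,0,0],1],[[14.3,-43.2,-8],[0,0,0],1],[[14.3,-43.2,-8],[0,0,0],1],[[14.3,-43.2,-8],[0,0,0],1],[[14.3,-43.2,-8],[0,0,0],1],[[14.3,-43.2,-8],[0,0,0],1],[[14.3,-43.2,-8],[0,0,0],1],[[14.3,-43.2,-8],[0,0,0],1]]'
python3 - <<'E'
from h import *; import cv2
print(manip.observe())
cv2.imwrite('pics/w1.png',manip.camera('wrist'));b=manip.camera('side')[130:305,210:330]
cv2.imwrite('pics/s1.png',cv2.resize(b,None,fx=3.4,fy=3.4,interpolation=cv2.INTER_CUBIC))
E
```

```text
time: 1.12
eef_pos: [0.427, 0.2048, 0.4049]
tcp_rot: [-179.8, 0.0, -178.7]
contact_force: [0.4, -0.4, 0.2]
gripper_width: 0.0218
time: 2.28
eef_pos: [0.5678, -0.2195, 0.3243]
tcp_rot: [179.9, -0.1, -178.1]
contact_force: [-0.9, 0.6, -0.1]
gripper_width: 0.0003
{'time': 2.2833, 'joints': array([  5.13817156,  25.63928288,  16.11873178, 102.78466758,
        -8.71796748,  52.87017582, 116.93256615]), 'joint_vel': array([-1.6834912 , -1.25657837, -1.2863511 ,  0.84165923, -0.13749517,
       -0.07468035,  0.10191847]), 'effort': array([ 1.66912604e+00, -4.45571566e+01,  4.61141601e+00, -2.07180244e+01,
        1.69348740e-01,  1.22284393e-03,  7.73061533e-03]), 'eef_pos': array([ 0.56783382, -0.21949729,  0.32425057]), 'tcp_rot': array([ 1.79929563e+02, -6.61473427e-02, -1.78107358e+02]), 'contact_force': array([-0.94026774,  0.61996663, -0.09343816]), 'wrist_torque': array([ 0.05723228, -0.02232648,  0.00113178]), 'gripper_width': 0.0002506901687338746}
```

View pics/w1.png

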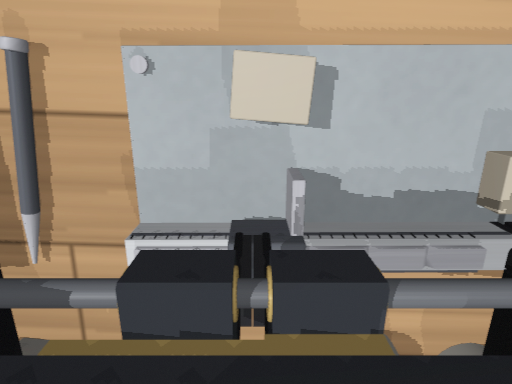

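```bash
python3 - <<'E'
from h import *
np.set_printoptions(precision=4,suppress=True)
j=np.array([.5497,-.0306,.0332]);C=manip.get_calibration('wrist')
def tj(X): c,s=np.cos(j[2]),np.sin(j[2]);d=X-[j[0],j[1],0];return np.array([c*d[0]+s*d[1],-s*d[0]+c*d[1],X[2]])*1000
for nm,uv,z in[('plate corner -110,-300',(124,45),.012),('top R tip',(291,178),.062),('top L tip',(304,178),.062),('top R',(291,234),.062),('top L',(304,234),.062),('saddle R near',(230,221),.079),('saddle L near',(304,236),.079),('fence R near',(131,236),.052),('strip end near',(486,152),.042)]:
    print(nm,tj(back('wrist',uv,z,C)))
p=manip.observe()['eef_pos'];print('tip jig',tj(np.array(p)-[0,0,.182]), proj('wrist',(np.array(p)-[0,0,.182])[None],C))
E
```

```text
plate corner -110,-300 [-107.9222 -292.4671   12.    ]
top R tip [  -8.7697 -157.9676   62.    ]
top L tip [  -8.7936 -148.0778   62.    ]
top R [  37.3906 -156.2406   62.    ]
top L [  37.3673 -145.8148   62.    ]
saddle R near [  19.7138 -203.7686   79.    ]
saddle L near [  31.5829 -148.6911   79.    ]
fence R near [  43.8577 -288.658    52.    ]
strip end near [-25.7511   0.6278  42.    ]
tip jig [  12.1196 -187.9162  142.8453] [[251.4913 250.8117]]
```

View pics/s1.png

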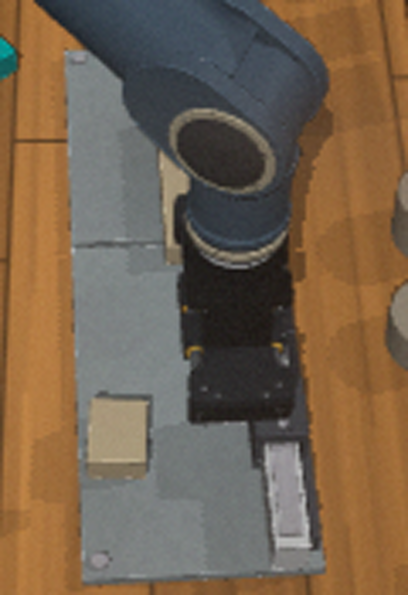

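Wrist view: the stop plate's top is at (291–304, 178–234) and the tip projects to (251,251), behind the plate with about a 10 mm gap. The views agree to a few mm. I'll descend slightly nearer the robot, then feel for contact.

```bash
python3 -m handwheel '[[[-0.4,-0.2,-3],[0,0,0],1],[[-0.4,-0.2,-6],[0,0,0],1],[[-0.4,-0.2,-8],[0,0,0],1],[[-0.4,-0.2,-9],[0,0,0],1],[[-0.4,-0.2,-10],[0,0,0],1],[[-0.4,-0.2,-10],[0,0,0],1],[[-0.4,-0.2,-10],[0,0,0],1],[[-0.4,-0.2,-10],[0,0,0],1]]'
for i in 1; do python3 -m handwheel '[[[0,0.2,0],[0,0,0],1],[[0,0.4,0],[0,0,0],1],[[0,0.6,0],[0,0,0],1],[[0,0.8,0],[0,0,0],1],[[0,0.8,0],[0,0,0],1]]'; done
python3 -m handwheel '[[[0,0.2,0],[0,0,0],1],[[0,0.4,0],[0,0,0],1],[[0,0.4,0],[0,0,0],1]]'
python3 -m handwheel '[[[0,0.2,0],[0,0,0],1],[[0,0.4,0],[0,0,0],1],[[0,0.4,0],[0,0,0],1]]'
```

```text
time: 3.05
eef_pos: [0.5645, -0.222, 0.2261]
tcp_rot: [-180.0, 0.1, -178.1]
contact_force: [-0.5, -0.3, 0.4]
gripper_width: 0.0006
time: 3.47
eef_pos: [0.564, -0.2134, 0.225]
tcp_rot: [180.0, 0.0, -178.0]
contact_force: [0.9, -0.8, -0.6]
gripper_width: 0.0004
time: 3.72
eef_pos: [0.564, -0.2095, 0.2247]
tcp_rot: [180.0, -0.0, -178.1]
contact_force: [0.6, -0.5, -1.2]
gripper_width: 0.0006
time: 3.97
eef_pos: [0.564, -0.2055, 0.2247]
tcp_rot: [180.0, -0.0, -178.1]
contact_force: [0.6, -0.7, -0.4]
gripper_width: 0.0005
```

```bash
python3 -m handwheel '[[[0,0.2,0],[0,0,0],1],[[0,0.4,0],[0,0,0],1],[[0,0.4,0],[0,0,0],1]]'
python3 -m handwheel '[[[0,0.2,0],[0,0,0],1],[[0,0.4,0],[0,0,0],1],[[0,0.4,0],[0,0,0],1]]'
python3 -m handwheel '[[[0,0.2,0],[0,0,0],1],[[0,0.4,0],[0,0,0],1],[[0,0.4,0],[0,0,0],1]]'
python3 -m handwheel '[[[0,0.2,0],[0,0,0],1],[[0,0.4,0],[0,0,0],1],[[0,0.4,0],[0,0,0],1]]'
python3 -m handwheel '[[[0,0.2,0],[0,0,0],1],[[0,0.4,0],[0,0,0],1],[[0,0.4,0],[0,0,0],1]]'
```

```text
time: 4.22
eef_pos: [0.564, -0.2015, 0.2247]
tcp_rot: [180.0, -0.0, -178.1]
contact_force: [0.6, 0.9, 0.5]
gripper_width: 0.0004
time: 4.47
eef_pos: [0.5639, -0.1977, 0.2248]
tcp_rot: [180.0, -0.0, -178.1]
contact_force: [0.3, -0.5, -0.3]
gripper_width: 0.0003
time: 4.72
eef_pos: [0.5637, -0.1955, 0.2248]
tcp_rot: [-179.8, 0.0, -178.2]
contact_force: [1.2, -4.6, -1.1]
gripper_width: 0.0008
time: 4.97
eef_pos: [0.5636, -0.1918, 0.2248]
tcp_rot: [-179.8, 0.0, -178.2]
contact_force: [-1.2, -4.8, -1.1]
gripper_width: 0.0002
time: 5.22
eef_pos: [0.5635, -0.1878, 0.2248]
tcp_rot: [-179.8, 0.0, -178.2]
contact_force: [-0.4, -5.6, -1.2]
gripper_width: 0.0004
```

Contact at TCP y ≈ -0.196, sliding with about 5 N. I'll go on in small increments, watching for the first notch.

```bash
python3 -m handwheel '[[[0,0.2,0],[0,0,0],1],[[0,0.4,0],[0,0,0],1],[[0,0.6,0],[0,0,0],1],[[0,0.6,0],[0,0,0],1]]' | sed -n '1,2p;4p'
python3 -m handwheel '[[[0,0.2,0],[0,0,0],1],[[0,0.2,0],[0,0,0],1]]'| sed -n '1,2p;4p'
python3 -m handwheel '[[[0,0.2,0],[0,0,0],1],[[0,0.2,0],[0,0,0],1]]'| sed -n '1,2p;4p'
python3 -m handwheel '[[[0,0.2,0],[0,0,0],1],[[0,0.2,0],[0,0,0],1]]'| sed -n '1,2p;4p'
python3 -m handwheel '[[[0,0.2,0],[0,0,0],1],[[0,0.2,0],[0,0,0],1]]'| sed -n '1,2p;4p'
python3 -m handwheel '[[[0,0.2,0],[0,0,0],1],[[0,0.2,0],[0,0,0],1]]'| sed -n '1,2p;4p'
python3 -m handwheel '[[[0,0.2,0],[0,0,0],1],[[0,0.2,0],[0,0,0],1]]'| sed -n '1,2p;4p'
```

```text
time: 5.55
eef_pos: [0.5634, -0.1819, 0.2248]
contact_force: [-1.3, -5.1, -1.3]
time: 5.72
eef_pos: [0.5633, -0.1798, 0.2248]
contact_force: [-1.1, -4.5, -0.7]
time: 5.88
eef_pos: [0.5633, -0.1778, 0.2248]
contact_force: [-0.9, -4.6, -0.6]
time: 6.05
eef_pos: [0.5633, -0.1758, 0.2248]
contact_force: [-0.1, -3.8, -0.3]
time: 6.22
eef_pos: [0.5632, -0.1738, 0.2248]
contact_force: [-1.4, -4.7, 0.0]
time: 6.38
eef_pos: [0.5632, -0.1718, 0.2248]
contact_force: [-1.8, -5.4, 1.1]
time: 6.55
eef_pos: [0.5631, -0.1698, 0.2248]
contact_force: [-1.0, -4.8, -0.3]
```

```bash
python3 -m handwheel '[[[0,0.2,0],[0,0,0],1],[[0,0.2,0],[0,0,0],1]]'| sed -n '1,2p;4p'
python3 -m handwheel '[[[0,0.2,0],[0,0,0],1],[[0,0.2,0],[0,0,0],1]]'| sed -n '1,2p;4p'
python3 -m handwheel '[[[0,0.2,0],[0,0,0],1],[[0,0.2,0],[0,0,0],1]]'| sed -n '1,2p;4p'
python3 -m handwheel '[[[0,0.2,0],[0,0,0],1],[[0,0.2,0],[0,0,0],1]]'| sed -n '1,2p;4p'
python3 -m handwheel '[[[0,0.2,0],[0,0,0],1],[[0,0.2,0],[0,0,0],1]]'| sed -n '1,2p;4p'
python3 -m handwheel '[[[0,0.2,0],[0,0,0],1],[[0,0.2,0],[0,0,0],1]]'| sed -n '1,2p;4p'
```

```text
time: 6.72
eef_pos: [0.5631, -0.1677, 0.2248]
contact_force: [-1.7, -3.8, 0.5]
time: 6.88
eef_pos: [0.5638, -0.1634, 0.2247]
contact_force: [1.1, 1.0, -0.3]
time: 7.05
eef_pos: [0.5642, -0.1612, 0.2248]
contact_force: [-0.9, -0.7, 0.3]
time: 7.22
eef_pos: [0.564, -0.1607, 0.2248]
contact_force: [1.1, -3.7, -2.7]
time: 7.38
eef_pos: [0.5639, -0.1601, 0.2248]
contact_force: [0.7, -8.2, -3.3]
time: 7.55
eef_pos: [0.5638, -0.1595, 0.2249]
contact_force: [1.4, -10.1, -4.2]
```

The pin dropped into the first notch: the push dipped to 0, and load returned at y ≈ -0.161. The middle notch should therefore be at TCP y ≈ -0.111. I'll push through.

```bash
for k in 1; do python3 -m handwheel '[[[0,0.2,0],[0,0,0],1],[[0,0.2,0],[0,0,0],1]]'| sed -n '1,2p;4p'
python3 -m handwheel '[[[0,0.2,0],[0,0,0],1],[[0,0.2,0],[0,0,0],1]]'| sed -n '1,2p;4p'
python3 -m handwheel '[[[0,0.2,0],[0,0,0],1],[[0,0.2,0],[0,0,0],1]]'| sed -n '1,2p;4p'
python3 -m handwheel '[[[0,0.2,0],[0,0,0],1],[[0,0.2,0],[0,0,0],1]]'| sed -n '1,2p;4p'
python3 -m handwheel '[[[0,0.2,0],[0,0,0],1],[[0,0.2,0],[0,0,0],1]]'| sed -n '1,2p;4p';done
```

```text
time: 7.72
eef_pos: [0.5637, -0.1589, 0.2249]
contact_force: [1.9, -13.0, -4.7]
time: 7.88
eef_pos: [0.5635, -0.1582, 0.2249]
contact_force: [1.3, -16.3, -6.2]
time: 8.05
eef_pos: [0.5634, -0.1573, 0.225]
contact_force: [1.6, -17.3, -7.6]
time: 8.22
eef_pos: [0.5634, -0.1561, 0.225]
contact_force: [1.7, -20.4, -7.1]
time: 8.38
eef_pos: [0.5633, -0.1548, 0.225]
contact_force: [2.3, -20.8, -8.7]
```

```bash
python3 -m handwheel '[[[0,0.1,0],[0,0,0],1],[[0,0.1,0],[0,0,0],1]]'| sed -n '1,2p;4p'
python3 -m handwheel '[[[0,0.1,0],[0,0,0],1],[[0,0.1,0],[0,0,0],1]]'| sed -n '1,2p;4p'
python3 -m handwheel '[[[0,0.1,0],[0,0,0],1],[[0,0.1,0],[0,0,0],1]]'| sed -n '1,2p;4p'
python3 -m handwheel '[[[0,0.1,0],[0,0,0],1],[[0,0.1,0],[0,0,0],1]]'| sed -n '1,2p;4p'
python3 -m handwheel '[[[0,0.1,0],[0,0,0],1],[[0,0.1,0],[0,0,0],1]]'| sed -n '1,2p;4p'
```

```text
time: 8.55
eef_pos: [0.5634, -0.1513, 0.2249]
contact_force: [1.0, -11.3, -3.1]
time: 8.72
eef_pos: [0.5635, -0.1471, 0.2248]
contact_force: [0.0, -7.1, -1.6]
time: 8.88
eef_pos: [0.5636, -0.1448, 0.2248]
contact_force: [-1.0, -5.7, -0.4]
time: 9.05
eef_pos: [0.5636, -0.1433, 0.2248]
contact_force: [-0.2, -4.8, 0.2]
time: 9.22
eef_pos: [0.5636, -0.1421, 0.2248]
contact_force: [0.2, -4.5, -0.9]
```

```bash
python3 -m handwheel '[[[0,0.2,0],[0,0,0],1],[[0,0.4,0],[0,0,0],1],[[0,0.6,0],[0,0,0],1],[[0,0.8,0],[0,0,0],1],[[0,1,0],[0,0,0],1],[[0,1.2,0],[0,0,0],1],[[0,1.4,0],[0,0,0],1],[[-0.1,1.6,0],[0,0,0],1],[[-0.1,1.8,0],[0,0,0],1],[[-0.1,2,0],[0,0,0],1],[[-0.1,2,0],[0,0,0],1]]'| sed -n '1,2p;4p'
python3 -m handwheel '[[[0,0.1,0],[0,0,0],1],[[0,0.1,0],[0,0,0],1]]'| sed -n '1,2p;4p'
python3 -m handwheel '[[[0,0.1,0],[0,0,0],1],[[0,0.1,0],[0,0,0],1]]'| sed -n '1,2p;4p'
python3 -m handwheel '[[[0,0.1,0],[0,0,0],1],[[0,0.1,0],[0,0,0],1]]'| sed -n '1,2p;4p'
python3 -m handwheel '[[[0,0.1,0],[0,0,0],1],[[0,0.1,0],[0,0,0],1]]'| sed -n '1,2p;4p'
python3 -m handwheel '[[[0,0.1,0],[0,0,0],1],[[0,0.1,0],[0,0,0],1]]'| sed -n '1,2p;4p'
```

```text
time: 10.13
eef_pos: [0.5628, -0.1222, 0.2248]
contact_force: [0.2, -4.4, -1.6]
time: 10.3
eef_pos: [0.5627, -0.1209, 0.2248]
contact_force: [-0.5, -5.6, -0.6]
time: 10.47
eef_pos: [0.5627, -0.1197, 0.2248]
contact_force: [-0.8, -5.2, -0.1]
time: 10.63
eef_pos: [0.5627, -0.1185, 0.2248]
contact_force: [-0.9, -4.1, 1.2]
time: 10.8
eef_pos: [0.5628, -0.1163, 0.2247]
contact_force: [0.3, 0.0, -0.3]
time: 10.97
eef_pos: [0.5632, -0.1144, 0.2247]
contact_force: [0.6, 0.5, 0.2]
```

Push dipped to 0 at y ≈ -0.117, as predicted. I'll feel lightly for the stop's resting position, then back off and lift.

```bash
python3 -m handwheel '[[[0,0.1,0],[0,0,0],1],[[0,0.2,0],[0,0,0],1],[[0,0.2,0],[0,0,0],1]]'| sed -n '1,2p;4p'
python3 -m handwheel '[[[0,0.1,0],[0,0,0],1],[[0,0.1,0],[0,0,0],1]]'| sed -n '1,2p;4p'
python3 -m handwheel '[[[0,0.1,0],[0,0,0],1],[[0,0.1,0],[0,0,0],1]]'| sed -n '1,2p;4p'
python3 -m handwheel '[[[0,-0.5,0],[0,0,0],1],[[0,-2,0],[0,0,0],1],[[0,-3,0],[0,0,0],1],[[0,-3,0],[0,0,0],1],[[0,-3,3],[0,0,0],1],[[0,-3,7],[0,0,0],1],[[0,-3,10],[0,0,0],1],[[0,-3,10],[0,0,0],1],[[0,-3,10],[0,0,0],1]]'| sed -n '1,2p;4p'
python3 - <<'E'
from h import *; import cv2
a=manip.camera('wrist');cv2.imwrite('pics/w2.png',a)
E
```

```text
time: 11.22
eef_pos: [0.563, -0.1133, 0.2248]
contact_force: [-0.0, 1.0, -0.3]
time: 11.38
eef_pos: [0.5629, -0.1127, 0.2248]
contact_force: [0.4, 0.2, 0.4]
time: 11.55
eef_pos: [0.5629, -0.1119, 0.2248]
contact_force: [-0.3, 0.7, -0.7]
time: 12.3
eef_pos: [0.5633, -0.1422, 0.3267]
contact_force: [-0.3, 0.8, -0.4]
```

View pics/w2.png

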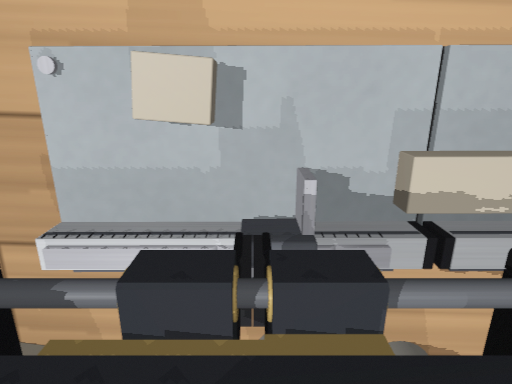

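Wrist view: the stop plate is at (304–316, 180–234), the slot line at (441,48)–(432,150) and the strip's end at x ≈ 397.

```bash
python3 - <<'E'
from h import *
np.set_printoptions(precision=4,suppress=True)
j=np.array([.5497,-.0306,.0332]);C=manip.get_calibration('wrist')
def tj(X): c,s=np.cos(j[2]),np.sin(j[2]);d=X-[j[0],j[1],0];return np.array([c*d[0]+s*d[1],-s*d[0]+c*d[1],X[2]])*1000
for nm,uv,z in[('face tip',(316,180),.062),('face fence',(315,232),.062),('slot near',(442,48),.012),('slot mid',(432,145),.012),('slot fence L',(420,226),.052),('slot fence R',(432,226),.052),('strip near R',(399,153),.042),('strip far R',(404,211),.042)]:
    print(nm,tj(back('wrist',uv,z,C)))
p=manip.observe()['eef_pos'];print('tip jig',tj(np.array(p)-[0,0,.182]))
E
```

```text
face tip [ -9.7095 -62.7723  62.    ]
face fence [ 33.1905 -61.1206  62.    ]
slot near [-108.5561   44.1977   12.    ]
slot mid [-29.1922  48.7726  12.    ]
slot fence L [32.1038 27.7002 52.    ]
slot fence R [32.1038 37.6482 52.    ]
strip near R [-27.0523   6.8016  42.    ]
strip far R [22.4772 17.5587 42.    ]
tip jig [   9.3158 -111.5834  142.9705]
```

The stop reads about 0.108–0.110, so it's seated in the middle notch. Now to the near side of the strip.

```bash
python3 -m handwheel '[[[-2,4,0],[0,0,0],1],[[-4,8,0],[0,0,0],1],[[-6,12,0],[0,0,0],1],[[-7.2,15,0],[0,0,0],1],[[-7.2,18,0],[0,0,0],1],[[-7.2,20,0],[0,0,0],1],[[-7.2,21.8,0],[0,0,0],1],[[-7.2,21.8,0],[0,0,0],1],[[-7.2,21.8,-4],[0,0,0],1],[[-7.2,21.8,-8],[0,0,0],1],[[-7.2,21.8,-10],[0,0,0],1],[[-7.2,21.8,-11],[0,0,0],1],[[-7.2,21.8,-11.8],[0,0,0],1],[[-7.2,21.8,-11.8],[0,0,0],1],[[-7.2,21.8,-11.8],[0,0,0],1]]'
python3 -m handwheel '[[[0.3,0,0],[0,0,0],1],[[0.6,0,0],[0,0,0],1],[[0.9,0,0],[0,0,0],1],[[1.2,0,0],[0,0,0],1],[[1.5,0,0],[0,0,0],1],[[1.5,0,0],[0,0,0],1]]'| sed -n '1,2p;4p'
python3 -m handwheel '[[[0.2,0,0],[0,0,0],1],[[0.4,0,0],[0,0,0],1],[[0.4,0,0],[0,0,0],1]]'| sed -n '1,2p;4p'
python3 -m handwheel '[[[0.2,0,0],[0,0,0],1],[[0.4,0,0],[0,0,0],1],[[0.4,0,0],[0,0,0],1]]'| sed -n '1,2p;4p'
python3 -m handwheel '[[[0.2,0,0],[0,0,0],1],[[0.4,0,0],[0,0,0],1],[[0.4,0,0],[0,0,0],1]]'| sed -n '1,2p;4p'
```

```text
time: 13.6
eef_pos: [0.4913, 0.0756, 0.2072]
tcp_rot: [180.0, 0.0, -178.1]
contact_force: [0.5, 0.1, 0.6]
gripper_width: 0.0002
time: 14.1
eef_pos: [0.5067, 0.076, 0.2071]
contact_force: [0.4, -0.5, -0.8]
time: 14.35
eef_pos: [0.5103, 0.0759, 0.2068]
contact_force: [0.0, 0.0, -0.3]
time: 14.6
eef_pos: [0.513, 0.0759, 0.2064]
contact_force: [-5.1, -0.1, 3.1]
time: 14.85
eef_pos: [0.5169, 0.0759, 0.2063]
contact_force: [-4.5, -0.2, 0.4]
```

```bash
python3 -m handwheel '[[[0.2,0,0],[0,0,0],1],[[0.4,0,0],[0,0,0],1],[[0.6,0,0],[0,0,0],1],[[0.6,0,0],[0,0,0],1]]'| sed -n '1,2p;4p'
python3 -m handwheel '[[[0.2,0,0],[0,0,0],1],[[0.4,0,0],[0,0,0],1],[[0.4,0,0],[0,0,0],1]]'| sed -n '1,2p;4p'
python3 -m handwheel '[[[0.2,0,0],[0,0,0],1],[[0.2,0,0],[0,0,0],1]]'| sed -n '1,2p;4p'
python3 -m handwheel '[[[0.2,0,0],[0,0,0],1],[[0.2,0,0],[0,0,0],1]]'| sed -n '1,2p;4p'
python3 -m handwheel '[[[0.2,0,0],[0,0,0],1],[[0.2,0,0],[0,0,0],1]]'| sed -n '1,2p;4p'
```

```text
time: 15.18
eef_pos: [0.5239, 0.0759, 0.2064]
contact_force: [-2.6, -0.1, -1.4]
time: 15.43
eef_pos: [0.5284, 0.0759, 0.2067]
contact_force: [-2.9, 0.1, -2.0]
time: 15.6
eef_pos: [0.5299, 0.0759, 0.2067]
contact_force: [-3.7, -0.0, -1.1]
time: 15.77
eef_pos: [0.5307, 0.0759, 0.2067]
contact_force: [-8.7, 0.4, 5.0]
time: 15.93
eef_pos: [0.5315, 0.0759, 0.2065]
contact_force: [-12.9, -0.2, 7.2]
```

Fence contact at x ≈ 0.530, force rising. I'll press a bit more, back off and go round to the left end.

```bash
python3 -m handwheel '[[[0.3,0,0],[0,0,0],1],[[0.3,0,0],[0,0,0],1],[[0.3,0,0],[0,0,0],1]]'| sed -n '1,2p;4p'
python3 -m handwheel '[[[-0.5,0,0],[0,0,0],1],[[-2,0,0],[0,0,0],1],[[-4,0,0],[0,0,0],1],[[-4,0,0],[0,0,0],1],[[-4,3,0],[0,0,0],1],[[-4,6,0],[0,0,0],1],[[-4,9,0],[0,0,0],1],[[-4,11.9,0],[0,0,0],1],[[-4,11.9,0],[0,0,0],1],[[-2,11.9,0],[0,0,0],1],[[1,11.9,0],[0,0,0],1],[[2.8,11.9,0],[0,0,0],1],[[2.8,11.9,0],[0,0,0],1],[[2.8,11.9,0],[0,0,0],1]]'| sed -n '1,2p;4p'
python3 - <<'E'
from h import *; import cv2
a=manip.camera('wrist');cv2.imwrite('pics/w3.png',a)
E
```

```text
time: 16.18
eef_pos: [0.5326, 0.0759, 0.2061]
contact_force: [-16.8, -0.0, 12.7]
time: 17.35
eef_pos: [0.5668, 0.1945, 0.2073]
contact_force: [-0.3, 0.6, -0.2]
```

View pics/w3.png

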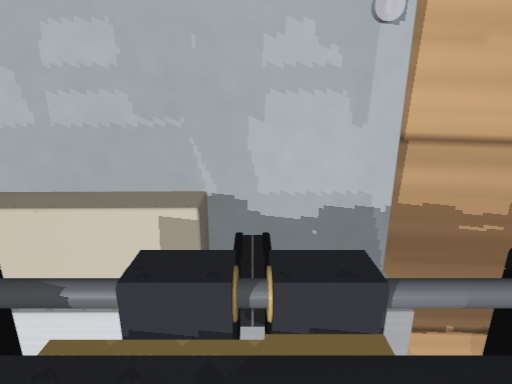

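Wrist view: the strip lies flat against the fence with its left end at x ≈ 207, finger beyond it. Now I push along the fence.

```bash
python3 -m handwheel '[[[-0.4,0,0],[0,0,0],1],[[-0.4,-0.3,0],[0,0,0],1],[[-0.4,-0.6,0],[0,0,0],1],[[-0.4,-0.9,0],[0,0,0],1],[[-0.35,-1.2,0],[0,0,0],1],[[-0.35,-1.4,0],[0,0,0],1],[[-0.35,-1.4,0],[0,0,0],1]]'| sed -n '1,2p;4p'
python3 -m handwheel '[[[0,-0.2,0],[0,0,0],1],[[0,-0.4,0],[0,0,0],1],[[0,-0.6,0],[0,0,0],1],[[0,-0.6,0],[0,0,0],1]]'| sed -n '1,2p;4p'
python3 -m handwheel '[[[0,-0.2,0],[0,0,0],1],[[0,-0.4,0],[0,0,0],1],[[0,-0.6,0],[0,0,0],1],[[0.05,-0.8,0],[0,0,0],1],[[0.05,-1,0],[0,0,0],1],[[0.05,-1,0],[0,0,0],1]]'| sed -n '1,2p;4p'
python3 -m handwheel '[[[0,-0.2,0],[0,0,0],1],[[0,-0.4,0],[0,0,0],1],[[0.05,-0.6,0],[0,0,0],1],[[0.05,-0.8,0],[0,0,0],1],[[0.05,-1,0],[0,0,0],1],[[0.05,-1.2,0],[0,0,0],1],[[0.05,-1.4,0],[0,0,0],1],[[0.05,-1.6,0],[0,0,0],1],[[0.07,-1.8,0],[0,0,0],1],[[0.07,-2,0],[0,0,0],1],[[0.07,-2,0],[0,0,0],1]]'| sed -n '1,2p;4p'
```

```text
time: 17.98
eef_pos: [0.5615, 0.1801, 0.2068]
contact_force: [0.1, -1.0, -0.8]
time: 18.32
eef_pos: [0.5613, 0.1756, 0.2068]
contact_force: [0.2, 3.8, -1.0]
time: 18.82
eef_pos: [0.562, 0.1642, 0.2068]
contact_force: [-0.7, 3.3, 0.0]
time: 19.73
eef_pos: [0.5627, 0.1442, 0.2068]
contact_force: [-0.3, 3.8, 0.9]
```

```bash
python3 -m handwheel '[[[0,-0.2,0],[0,0,0],1],[[0,-0.4,0],[0,0,0],1],[[0.05,-0.6,0],[0,0,0],1],[[0.05,-0.8,0],[0,0,0],1],[[0.05,-1,0],[0,0,0],1],[[0.05,-1.2,0],[0,0,0],1],[[0.05,-1.4,0],[0,0,0],1],[[0.05,-1.6,0],[0,0,0],1],[[0.07,-1.8,0],[0,0,0],1],[[0.07,-2,0],[0,0,0],1],[[0.07,-2.2,0],[0,0,0],1],[[0.08,-2.4,0],[0,0,0],1],[[0.1,-2.6,0],[0,0,0],1],[[0.1,-2.8,0],[0,0,0],1],[[0.1,-3,0],[0,0,0],1],[[0.1,-3,0],[0,0,0],1]]'| sed -n '1,2p;4p'
python3 -m handwheel '[[[0,-0.2,0],[0,0,0],1],[[0,-0.4,0],[0,0,0],1],[[0,-0.4,0],[0,0,0],1]]'| sed -n '1,2p;4p'
python3 -m handwheel '[[[0,-0.2,0],[0,0,0],1],[[0,-0.4,0],[0,0,0],1],[[0,-0.4,0],[0,0,0],1]]'| sed -n '1,2p;4p'
python3 - <<'E'
from h import *; import cv2
b=manip.camera('top')[150:230,165:360]
cv2.imwrite('pics/t4.png',cv2.resize(b,None,fx=4,fy=4,interpolation=cv2.INTER_CUBIC))
E
```

```text
time: 21.07
eef_pos: [0.5636, 0.1142, 0.2068]
contact_force: [0.5, 2.5, 0.8]
time: 21.32
eef_pos: [0.5636, 0.1104, 0.2068]
contact_force: [0.4, 3.4, 0.3]
time: 21.57
eef_pos: [0.5636, 0.1064, 0.2068]
contact_force: [0.2, 3.3, 0.7]
```

View pics/t4.png

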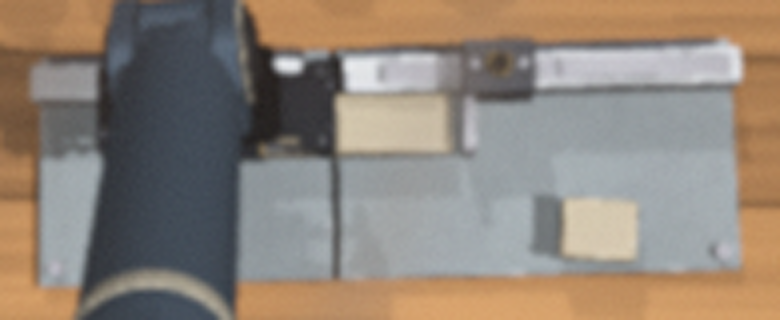

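Top view: strip end at x ≈ 449, stop plate at x ≈ 460–475, so roughly 8–12 mm remain. Slow steps from here.

```bash
python3 -m handwheel '[[[0,-0.1,0],[0,0,0],1],[[0,-0.3,0],[0,0,0],1],[[0,-0.5,0],[0,0,0],1],[[0,-0.5,0],[0,0,0],1]]'| sed -n '1,2p;4p'
python3 -m handwheel '[[[0,-0.1,0],[0,0,0],1],[[0,-0.2,0],[0,0,0],1],[[0,-0.2,0],[0,0,0],1]]'| sed -n '1,2p;4p'
python3 -m handwheel '[[[0,-0.1,0],[0,0,0],1],[[0,-0.1,0],[0,0,0],1]]'| sed -n '1,2p;4p'
python3 -m handwheel '[[[0,-0.1,0],[0,0,0],1],[[0,-0.1,0],[0,0,0],1]]'| sed -n '1,2p;4p'
python3 -m handwheel '[[[0,-0.1,0],[0,0,0],1],[[0,-0.1,0],[0,0,0],1]]'| sed -n '1,2p;4p'
```

```text
time: 21.95
eef_pos: [0.5636, 0.1014, 0.2068]
contact_force: [0.5, 3.5, 0.5]
time: 22.2
eef_pos: [0.5636, 0.0997, 0.2068]
contact_force: [0.5, 4.1, -0.2]
time: 22.37
eef_pos: [0.5636, 0.0988, 0.2068]
contact_force: [-0.3, 4.8, -0.5]
time: 22.53
eef_pos: [0.5636, 0.0978, 0.2068]
contact_force: [-0.6, 3.7, 1.3]
time: 22.7
eef_pos: [0.5636, 0.097, 0.2068]
contact_force: [-0.4, 4.2, 1.9]
```

```bash
python3 -m handwheel '[[[0,-0.1,0],[0,0,0],1],[[0,-0.1,0],[0,0,0],1]]'| sed -n '1,2p;4p'
python3 -m handwheel '[[[0,-0.1,0],[0,0,0],1],[[0,-0.1,0],[0,0,0],1]]'| sed -n '1,2p;4p'
python3 -m handwheel '[[[0,-0.1,0],[0,0,0],1],[[0,-0.1,0],[0,0,0],1]]'| sed -n '1,2p;4p'
```

```text
time: 22.87
eef_pos: [0.5636, 0.0968, 0.2068]
contact_force: [-0.3, 6.4, 1.4]
time: 23.03
eef_pos: [0.5635, 0.0966, 0.2068]
contact_force: [-0.2, 8.5, -0.1]
time: 23.2
eef_pos: [0.5635, 0.0963, 0.2068]
contact_force: [0.2, 10.2, 0.3]
```

Contact: force rose from 4 to 10 N at y ≈ 0.0965, well below the 15–20 N release. I'll back off, lift, move clear and look.

```bash
python3 -m handwheel '[[[0,0.5,0],[0,0,0],1],[[0,2,0],[0,0,0],1],[[0,3.5,0],[0,0,0],1],[[0,3.5,2],[0,0,0],1],[[0,3.5,6],[0,0,0],1],[[0,3.5,10],[0,0,0],1],[[-3,5,13],[0,0,0],1],[[-6,8,15],[0,0,0],1],[[-8,12,15],[0,0,0],1],[[-8,16,15],[0,0,0],1],[[-8,20,15],[0,0,0],1],[[-8,24,15],[0,0,0],1],[[-8,28,15],[0,0,0],1],[[-8,28,15],[0,0,0],1],[[-8,28,15],[0,0,0],1]]'
python3 - <<'E'
from h import *; import cv2
a=manip.camera('top')[150:230,165:360]; b=manip.camera('side')[130:305,225:310]
a=cv2.resize(a,None,fx=4,fy=4,interpolation=cv2.INTER_CUBIC)
b=cv2.rotate(cv2.resize(b,None,fx=3.2,fy=3.2,interpolation=cv2.INTER_CUBIC),cv2.ROTATE_90_COUNTERCLOCKWISE)
o=np.zeros((592,780,3),np.uint8);o[:320]=a;o[320:,:560]=b;cv2.imwrite('pics/c5.png',o)
E
```

```text
time: 24.45
eef_pos: [0.4832, 0.3756, 0.3558]
tcp_rot: [-179.9, -0.0, -177.9]
contact_force: [0.5, -1.2, 0.1]
gripper_width: 0.0005
```

View pics/c5.png

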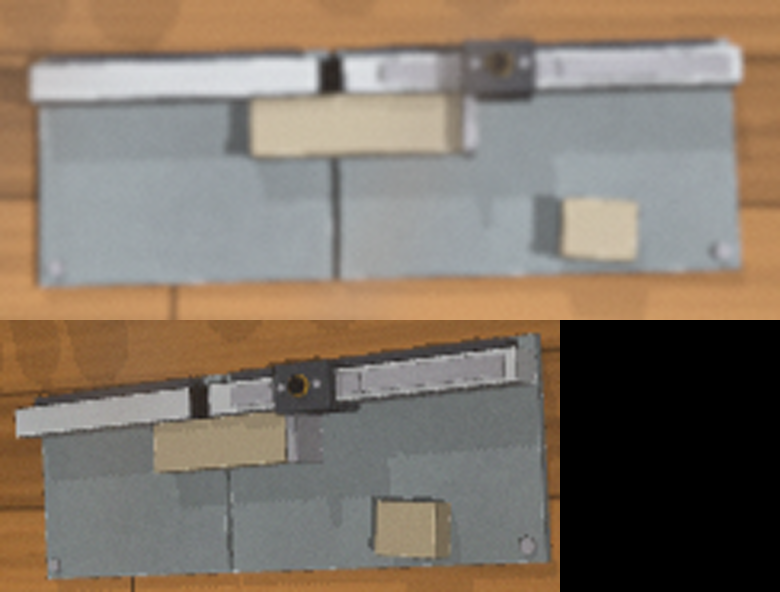

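```bash
python3 - <<'E'
from h import *
j=np.array([.5497,-.0306,.0332])
Q=[(25,90,42),(25,-90,42),(-25,90,42),(-25,-90,42)]
for obs in({'top':(range(4),tp([(249,100),(460,95),(251,158),(461,154)]))},{'side':(range(4),sd([(153,425),(285,415),(155,472),(287,467)]))}):
    s,r=fit(Q,obs,[.57,0,0]);c,n=np.cos(j[2]),np.sin(j[2]);d=s[:2]-j[:2]
    print(c*d[0]+n*d[1],-n*d[0]+c*d[1],s[2]-j[2],abs(r).max())
E
```

```text
0.01533654201776086 0.026018013336714177 -0.0016724620523215147 0.44860693856333
0.016925842772729863 0.0372219304733104 -0.03151399075845197 2.6939897100251073
```

The top fit gives the strip middle at jig y +26 (25 expected) and square to within 0.002 rad. The side fit is poor, because the strip's right edge merges with the plate there. To confirm flatness by touch, I'll press the middle lightly against the fence; contact is expected at x ≈ 0.533.

```bash
python3 -m handwheel '[[[0.5,-4,0],[0,0,0],1],[[1,-8,0],[0,0,0],1],[[1.7,-12,0],[0,0,0],1],[[1.7,-16,0],[0,0,0],1],[[1.7,-20,0],[0,0,0],1],[[1.7,-24,0],[0,0,0],1],[[1.7,-28,0],[0,0,0],1],[[1.7,-32,0],[0,0,0],1],[[1.7,-36,0],[0,0,0],1],[[1.7,-38.1,0],[0,0,0],1],[[1.7,-38.1,0],[0,0,0],1],[[1.7,-38.1,-4],[0,0,0],1],[[1.7,-38.1,-8],[0,0,0],1],[[1.7,-38.1,-11],[0,0,0],1],[[1.7,-38.1,-13],[0,0,0],1],[[1.7,-38.1,-14.8],[0,0,0],1],[[1.7,-38.1,-14.8],[0,0,0],1],[[1.7,-38.1,-14.8],[0,0,0],1],[[1.7,-38.1,-14.8],[0,0,0],1]]'| sed -n '1,2p;4p'
python3 -m handwheel '[[[0.4,0,0],[0,0,0],1],[[0.8,0,0],[0,0,0],1],[[1.2,0,0],[0,0,0],1],[[1.6,0,0],[0,0,0],1],[[2,0,0],[0,0,0],1],[[2.3,0,0],[0,0,0],1],[[2.5,0,0],[0,0,0],1],[[2.7,0,0],[0,0,0],1],[[2.7,0,0],[0,0,0],1]]'| sed -n '1,2p;4p'
for i in 1; do python3 -m handwheel '[[[0.2,0,0],[0,0,0],1],[[0.2,0,0],[0,0,0],1]]'| sed -n '1,2p;4p'
python3 -m handwheel '[[[0.2,0,0],[0,0,0],1],[[0.2,0,0],[0,0,0],1]]'| sed -n '1,2p;4p'
python3 -m handwheel '[[[0.2,0,0],[0,0,0],1],[[0.2,0,0],[0,0,0],1]]'| sed -n '1,2p;4p'; done
```

```text
time: 26.13
eef_pos: [0.5008, -0.0078, 0.2098]
contact_force: [0.3, -0.1, 0.2]
time: 26.88
eef_pos: [0.528, -0.007, 0.2087]
contact_force: [-0.2, 0.8, 0.5]
time: 27.05
eef_pos: [0.5298, -0.007, 0.2088]
contact_force: [0.0, -0.2, -0.6]
time: 27.22
eef_pos: [0.5318, -0.0071, 0.2088]
contact_force: [0.4, 0.1, -0.1]
time: 27.38
eef_pos: [0.5326, -0.0071, 0.2084]
contact_force: [-4.5, -0.3, 2.1]
```

```bash
python3 -m handwheel '[[[0.2,0,0],[0,0,0],1],[[0.2,0,0],[0,0,0],1]]'| sed -n '1,2p;4p'
python3 -m handwheel '[[[0.2,0,0],[0,0,0],1],[[0.2,0,0],[0,0,0],1]]'| sed -n '1,2p;4p'
python3 -m handwheel '[[[-1,0,0],[0,0,0],1],[[-4,0,0],[0,0,0],1],[[-5,0,0],[0,0,0],1],[[-5,0,0],[0,0,0],1],[[-5,0,4],[0,0,0],1],[[-5,0,8],[0,0,0],1],[[-5,0,12],[0,0,0],1],[[-5,4,15],[0,0,0],1],[[-5,8,15],[0,0,0],1],[[-5,12,15],[0,0,0],1],[[-5,16,15],[0,0,0],1],[[-5,20,15],[0,0,0],1],[[-5,24,15],[0,0,0],1],[[-5,28,15],[0,0,0],1],[[-5,32,15],[0,0,0],1],[[-5,35,15],[0,0,0],1],[[-5,35,15],[0,0,0],1],[[-5,35,15],[0,0,0],1]]'
python3 - <<'E'
from h import *; import cv2
a=manip.camera('top')[130:240,160:360]
cv2.imwrite('pics/c6.png',cv2.resize(a,None,fx=4,fy=4,interpolation=cv2.INTER_CUBIC))
E
```

```text
time: 27.55
eef_pos: [0.5339, -0.0071, 0.2082]
contact_force: [-6.8, 0.1, 4.6]
time: 27.72
eef_pos: [0.5347, -0.0072, 0.208]
contact_force: [-10.1, 0.4, 7.2]
time: 29.22
eef_pos: [0.4877, 0.3459, 0.3588]
tcp_rot: [179.9, 0.1, -177.9]
contact_force: [0.0, -0.0, -0.2]
gripper_width: 0.0003
```

View pics/c6.png

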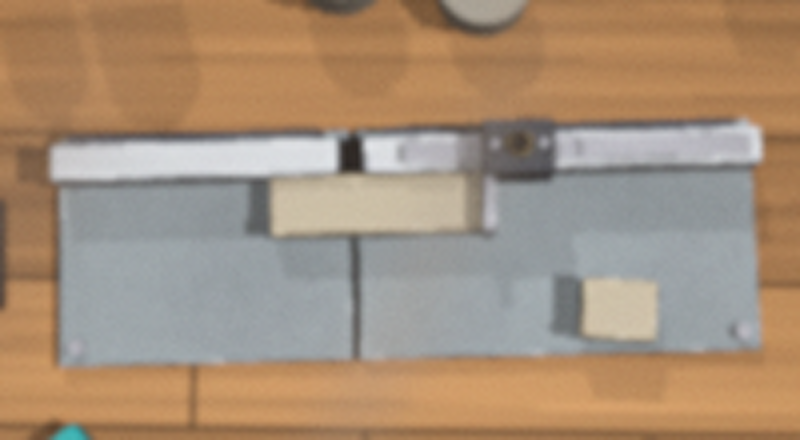

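Final top view: strip (270–480, 172–237) lies flat against the fence with its end at the stop plate (x ≈ 482–495). The stop saddle is at (519,148), the offcut is unmoved and the hand is clear. Signing off.

```bash
python3 -c "
from workcell import manip
print(manip.observe()['contact_force']);print(manip.sign_off())"
```

```text
[ 0.01015502 -0.66820698  0.15421604]
the job is handed in; nothing more can be done
None
```

The jig is set for 110 mm pieces and the job is handed in; the last clock reading was 29.2 s of the 72 s allowed. I pushed the stop over the first notch and into the middle one. Then I pushed the granite strip to the fence and along it to the stop, and finished with a light press at its middle against the fence.

**Checks that agreed**
- **Stop in the middle notch:** the push dipped to 0 about 50 mm after the first dip. The wrist picture, taken before the strip was moved, put the stop at about 0.108–0.110 m.
- **Strip against the stop:** the force rose from 4 to 10 N at contact, below the 15–20 N needed to push the stop out of its notch.
- **Strip flat on the fence:** it is within 0.002 rad of square in the top picture. The last press met firm resistance within about 2 mm of where I expected it, and probably closed a gap of under 1 mm.
- **Everything else:** the offcut looks unmoved in the last picture. That picture shows only the jig area, so I did not re-check the other objects on the bench. The hand is clear.

**Checks that were weaker or disagreed**
- The side camera's fit of the final strip pose was poor (up to 2.7 px off, 0.03 rad skew), because the strip's edge merges with the stop plate there. I relied on the top picture and the contact forces instead.
- The top camera put the strip about 5 mm nearer the robot than expected. I put most of that down to error in my jig pose fit.
- I did not re-measure the pin or the gap to the stop after the final press. The last picture only shows the strip end at the plate.

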